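Sort coffee-machine parts into the colour-coded trays

TASK

Sort the five loose coffee-machine parts on the mat into the trays: the two gears go into the blue tray, the two pipe fittings into the yellow tray and the knob into the red tray. Give each part a bay of its own, stand it upright on the tray floor and set it down rather than dropping it. Leave the spray bottle and the test probe where they are.

Things in the scene. Friction and masses are not known exactly. Their poses are not given: they have to be found in the camera images.
- gear_green: drive gear of a coffee machine, green plastic, standing upright: toothed disc 47 mm across and 14 mm high at the bottom, plain round spindle 20 mm in diameter above it up to 56 mm; 45 g nominal. Grip the spindle. Origin: centre of the underside; z up along the spindle. At the start it stands on the grey work mat, whose top is 3 mm above the bench; starts keep at least 85 mm between the axes of any two parts.
- gear_red: drive gear of a coffee machine, red plastic, standing upright: toothed disc 47 mm across and 14 mm high at the bottom, plain round spindle 20 mm in diameter above it up to 56 mm; 45 g nominal. Grip the spindle. Origin: centre of the underside; z up along the spindle. At the start it stands on the grey work mat, whose top is 3 mm above the bench; starts keep at least 85 mm between the axes of any two parts.
- fitting_brass: Brass (golden) pipe fitting, standing upright: hexagonal base 38 mm across flats (44 mm over corners) and 16 mm high, round neck 22 mm in diameter above it up to 56 mm, thread ridges on the neck between 22 and 32 mm height; 120 g nominal. Grip the neck near the top. Origin: centre of the underside; z up along the neck. At the start it stands on the grey work mat, whose top is 3 mm above the bench; starts keep at least 85 mm between the axes of any two parts.
- fitting_steel: Steel (silvery) pipe fitting, standing upright: hexagonal base 38 mm across flats (44 mm over corners) and 16 mm high, round neck 22 mm in diameter above it up to 56 mm, thread ridges on the neck between 22 and 32 mm height; 120 g nominal. Grip the neck near the top. Origin: centre of the underside; z up along the neck. At the start it stands on the grey work mat, whose top is 3 mm above the bench; starts keep at least 85 mm between the axes of any two parts.
- knob_black: Black steam knob, standing upright: skirt 44 mm across at the bottom (8 mm high, tapering in by 13 mm), round grip 32 mm in diameter above it up to 56 mm, white pointer line on top, thin aluminium ring; 50 g nominal. Origin: centre of the underside; z up. At the start it stands on the grey work mat, whose top is 3 mm above the bench; starts keep at least 85 mm between the axes of any two parts.
- tray_blue: Blue open plastic tray, fixed to the bench: 100 (its x) by 176 (its y) by 22 mm high, walls and divider 4 mm thick, floor 4 mm thick. A divider of rim height across the middle (at its y = 0) makes two equal bays, 92 by 82 mm inside, with centres at y = +43 and -43 mm of its own frame. Origin: centre of the underside; z up, long side along y.
- tray_yellow: Yellow open plastic tray, fixed to the bench: 100 (its x) by 176 (its y) by 22 mm high, walls and divider 4 mm thick, floor 4 mm thick. A divider of rim height across the middle (at its y = 0) makes two equal bays, 92 by 82 mm inside, with centres at y = +43 and -43 mm of its own frame. Origin: centre of the underside; z up, long side along y.
- tray_red: Red open plastic tray, fixed to the bench: 100 (its x) by 176 (its y) by 22 mm high, walls and divider 4 mm thick, floor 4 mm thick. A divider of rim height across the middle (at its y = 0) makes two equal bays, 92 by 82 mm inside, with centres at y = +43 and -43 mm of its own frame. Origin: centre of the underside; z up, long side along y.
- spray_bottle: Bystander: white closed bottle with a blue cap, 48 mm in diameter, 115 mm tall, standing loose. Origin: centre of the underside.
- test_probe: Bystander: red and black test probe lying loose on the bench, about 147 mm long (70 mm to the blunt -x end, 77 mm to the tip at +x), 30 mm wide, 26 mm high. Origin: on the bench below its handle; x along the probe to its tip.
Mind the look-alikes: they are no part of the job. There is more than one size of the fitting_steel; the one meant has the size given above. Of the things that look like the knob_black, take the one that is farthest to the robot's left at the start.

How it is judged:
By the outcome, as a careful person would: the job done as asked, in the order asked, and still so for the second after the job is handed in, with the robot touching nothing.
It also fails if it takes over 112 s, if anything falls off the work surface, if the arm or the gripper's body presses on something with over 40 N, if the wrist force passes 120 N, or if a joint passes its speed limit or range.

ROBOT

A 6-joint arm with a two-finger parallel gripper is mounted at the origin on the work surface. World frame = base frame: x ahead of the robot, y to its left, z up, the work surface at z = 0. Lengths are in m, angles in rad, forces in N, time in s.
With the tool pointing down it reaches from about 0.35 to 1 m from the base axis. Payload 7.1 kg.
Tool frame: the origin (TCP) lies on the centre line of the jaws, within the pads' length; the fingertips stand tip_extent ahead of it and the grasp point (between the pads) is the TCP (tip_extent is the distance from the TCP to the fingertips, in m); z points along the fingers, y is the line along which they close (so a half turn about z gives the same grasp; the last joint's range is limited). The gripper opens to 85 mm and grips with 20 to 120 N. Pads are 22 mm wide; open, the fingers measure 114 mm over their backs; the gripper's body (76 mm by 85 mm) begins 54 mm behind the grasp point. The pads swing forward as they close: fully open they stand 13 mm farther back than shut.
Start: joints at [1.174, 0.423, 1.63, -0, 1.089, -0.019], TCP at [0.231, 0.581, 0.25] pointing down, gripper open.
Joint ranges: [-3, 3], [-0.9, 2.11], [0.09, 2.58], [-1.31, 4.45], [0.11, 2.69], [-2.54, 2.54]. Speed limits (rad/s): [2.39, 2.39, 3.01, 3.14, 3.14, 3.14].

INTERFACE

Orientations are given as a unit quaternion [w, x, y, z].
In Python, from cell import observe, get_image, camera_model, hand_in, tip_extent gives the robot as it stands.
- The arm moves only by the tool carry_out, never from a script. Its argument "series" is a list of rows, each a list of 7 numbers: the shift along the tool's x, y, z scaled (see below), then the turn, a rotation vector about the tool's x, y, z scaled (see below), then the gripper command: -1 is shut, 1 is fully open, values between are in proportion. In form: [[dx, dy, dz, ax, ay, az, hand], ...]. A call has 1 to 8 rows; each row shifts and turns the commanded pose from where the row before left it, along the tool's axes as they then stand; what a row does not reach is not made up. The controller multiplies each number of a shift by 0.03 m and each number of a turn by 0.1 rad. A row lasts 1/8 s, in which the tool goes at most 62.5 mm and 10.7 degrees, less where a joint would pass 70% of its speed; a pose out of reach is approached as far as the arm can. A call with a number of a shift or a turn outside -1 to 1 is refused whole. A call with a gripper value outside its range is refused whole. The fingers move at their own pace and stop on an object; "squeeze" is the grip in N (left out, the last holds). Time passes only in rows, so rows that do not move let the fingers close. It gives the time, the measured TCP pose, the force, the opening and the grip force at its end, in the units of the state.
- observe(): the state, without advancing time (a new reading comes with each control period).
- get_image(name): name is "side" or "top"; returns the picture (420x560x3 uint8, red, green, blue); there is no depth.
- camera_model(name): a dict with "K" (3x3 intrinsics, pixels), "eye" and "attitude" of the camera in the world. Camera axes: x right, y down, z forward; pixel columns grow to the right and rows downward; lengths in m; the calibration is good to about 2 mm. A picture is of the moment at which its call begins. camera_model takes no time and is no camera call.
- hand_in(): hands the job in; it is judged then, once.
The state is a dict: "time": time; "joint_pos": joint angles; "dq": joint speeds; "joint_torque": joint torques, N m; "eef_pos": TCP position; "orientation": TCP orientation; "contact_force": force on the tool from outside, world axes, zero at the start; "torque": the same for the moment, N m; "finger_gap": finger opening in m; "finger_force": force on a finger pad.
Only numpy, scipy, OpenCV 4.12 (cv2) and the standard library are available. Lean on these libraries where they do the work, as an engineer would, in place of code of your own. Each camera call takes 0.05 s, during which the arm holds its last target. There are 200 camera calls.

## Working session

There is one attempt and no reset: what is moved stays moved. The work goes in short steps, Python scripts to look and compute and a tool call to move; the robot and the scene stay as the last step left them, time stands still between calls to the robot, and variables do not carry over. Pictures are saved under pics/ and viewed, at most 14 in all, crops included, and the job is handed in when it is done.

Besides the shell and the picture viewer there is one more tool, called after ">>>" as a command line: name --pt "numbers of a row" for each row, then --argument value for the rest. carry_out: Moves the arm, as the interface text tells. Shifts and turns lie within -1 to 1; 1 stands for 0.03 m of shift or 0.1 rad of turn. Its arguments: {"type":"object","properties":{"series":{"type":"array"},"squeeze":{"type":"number"}},"required":["series"]}

```bash
ls; mkdir -p pics
python3 - <<'E'
from cell import *
import cv2
print(observe()); print(tip_extent)
for n in("top","side"):
    print(n,camera_model(n)); cv2.imwrite(f"pics/{n}0.png",get_image(n)[:,:,::-1])
E
```

```text
pics
{'time': 0.0, 'joint_pos': array([ 1.17400568e+00,  4.23830748e-01,  1.63072276e+00, -1.15701256e-05,
        1.08861411e+00, -1.90063938e-02]), 'dq': array([-1.13012418e-03, -7.55529146e-04,  1.79064310e-03,  3.37103984e-05,
       -6.96666407e-05, -3.10113752e-04]), 'joint_torque': array([ 1.25494422e-03, -5.57398903e+01, -2.81737179e+01,  1.04948099e-04,
        7.51540996e-03, -1.69972793e-05]), 'eef_pos': array([0.23031269, 0.58043704, 0.24953911]), 'orientation': array([-1.57526147e-04,  1.87768146e-01,  9.82213064e-01, -7.71580857e-04]), 'contact_force': array([-0.77658214,  0.60043096, -0.2407912 ]), 'torque': array([ 0.06009353, -0.03697131, -0.00947423]), 'finger_force': 0.0, 'finger_gap': 0.08531139272561637}
0.019
top {'K': array([[459.90563302,   0.        , 276.64907207],
       [  0.        , 459.90563302, 214.3238205 ],
       [  0.        ,   0.        ,   1.        ]]), 'eye': array([ 0.45358446, -0.02189065,  0.93947072]), 'attitude': array([-0.04295678,  0.71444764, -0.69808504,  0.01991385])}
side {'K': array([[538.61820088,   0.        , 284.73477764],
       [  0.        , 538.61820088, 202.93532505],
       [  0.        ,   0.        ,   1.        ]]), 'eye': array([0.4092238 , 0.74026896, 0.74430124]), 'attitude': array([ 0.03309413, -0.07408418,  0.91360124, -0.3984333 ])}
```

View pics/top0.png

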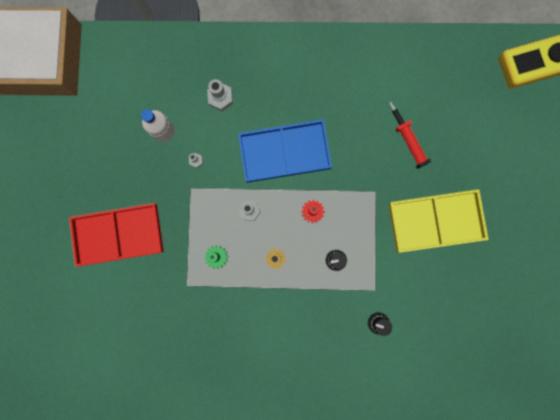

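View pics/side0.png

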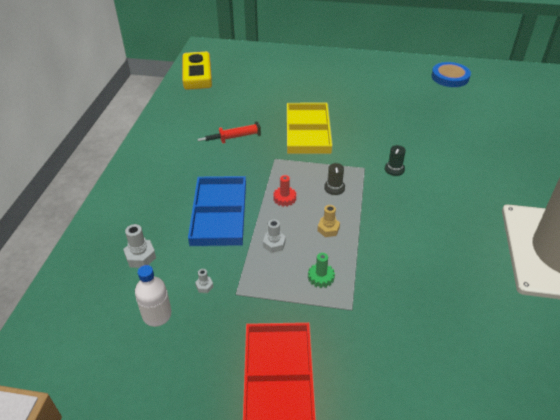

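```bash
cat > h.py <<'E'
import numpy as np,cv2
from cell import *
from scipy.spatial.transform import Rotation as R
def cam(n):
    m=camera_model(n);q=m['attitude'];return m['K'],R.from_quat(np.r_[q[1:],q[0]]).as_matrix(),m['eye']
def pix2w(n,uv,z):
    K,A,e=cam(n);d=A@np.linalg.solve(K,[*uv,1]);return e+d*(z-e[2])/d[2]
def w2pix(n,p):
    K,A,e=cam(n);c=K@(A.T@(np.asarray(p)-e));return c[:2]/c[2]
def crop(n,x,y,w,h,s,f):
    cv2.imwrite(f,cv2.resize(get_image(n)[y:y+h,x:x+w,::-1],None,fx=s,fy=s,interpolation=cv2.INTER_CUBIC))
E
python3 - <<'E'
from h import *
crop("top",185,185,196,110,4,"pics/c1.png")
crop("side",240,155,130,140,4,"pics/c2.png")
im=get_image("top").astype(int);r,g,b=im[:,:,0],im[:,:,1],im[:,:,2]
for n,m in dict(blue=(b>r+60)&(b>g+40),yellow=(r>b+100)&(g>b+90),red=(r>g+80)&(r>b+80)).items():
    c,_=cv2.findContours(m.astype(np.uint8),cv2.RETR_EXTERNAL,cv2.CHAIN_APPROX_NONE)
    c=max(c,key=cv2.contourArea);bx=cv2.boxPoints(cv2.minAreaRect(c))
    w=np.array([pix2w("top",p,.022)[:2] for p in bx])
    print(n,bx.round(1).tolist(),"ctr",w.mean(0).round(4),"corners",w.round(3).tolist(),"sides",np.linalg.norm(np.roll(w,-1,0)-w,axis=1).round(3))
E
```

```text
blue [[237.5, 132.89999389648438], [323.3999938964844, 119.0999984741211], [331.20001220703125, 167.6999969482422], [245.39999389648438, 181.5]] ctr [ 0.666  -0.0032] corners [[0.7, 0.093], [0.732, -0.081], [0.632, -0.099], [0.6, 0.074]] sides [0.177 0.101 0.175 0.102]
yellow [[390.1000061035156, 202.39999389648438], [480.1000061035156, 189.60000610351562], [487.1000061035156, 239.0], [397.1000061035156, 251.8000030517578]] ctr [ 0.5296 -0.3117] corners [[0.564, -0.216], [0.593, -0.394], [0.495, -0.406], [0.466, -0.231]] sides [0.18  0.099 0.178 0.099]
red [[67.19999694824219, 217.3000030517578], [154.6999969482422, 202.89999389648438], [162.6999969482422, 251.60000610351562], [75.0999984741211, 266.0]] ctr [0.4874 0.3348] corners [[0.52, 0.435], [0.553, 0.257], [0.455, 0.236], [0.422, 0.412]] sides [0.181 0.1   0.179 0.1  ]
```

View pics/c1.png

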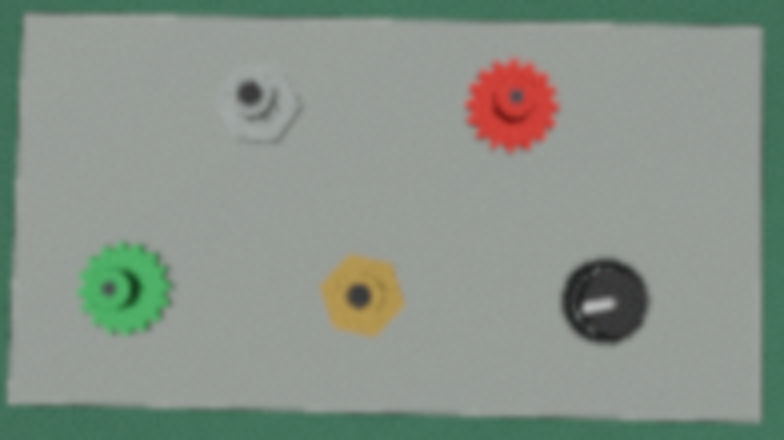

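View pics/c2.png

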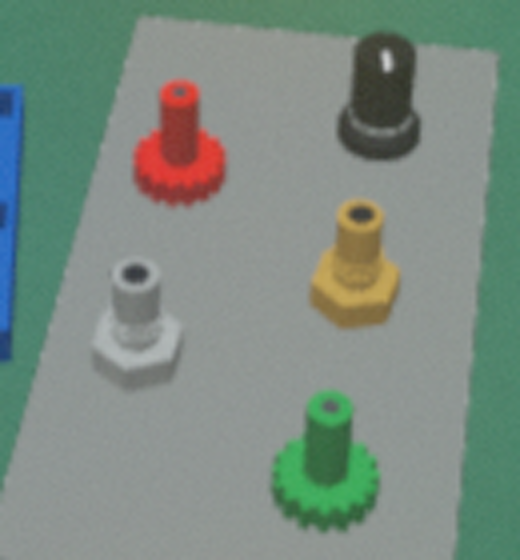

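Run:
```python
from h import *
T=dict(steel=(249,94),red=(516,97),green=(109,289),brass=(359,296))
B=dict(steel=(262,104),red=(513,105),green=(126,288),brass=(362,296),knob=(605,301))
S=dict(steel=(135,274),red=(180,93),green=(330,407),brass=(361,215),knob=(386,50))
P={}
for n in B:
    l=[]
    if n in T: l.append(("toptop",pix2w("top",np.array(T[n])/4+185-.4,.059)))
    l.append(("topbase",pix2w("top",np.array(B[n])/4+185-.4,.008 if n=="knob" else .017)))
    l.append(("side",pix2w("side",np.array(S[n])/4+[240,155]-[.4,.4],.059)))
    print(n,[(a,p[:2].round(4).tolist()) for a,p in l])
print("big steel",pix2w("top",(217,86),.06)[:2],"bottle",pix2w("top",(155,118),.1)[:2],"knob2",pix2w("top",(379,324),.02)[:2],"probe",pix2w("top",(428,162),.0)[:2],pix2w("top",(392,105),.0)[:2])
A=R.from_quat([0.187768146,.982213064,-.00077,-.00015]).as_matrix();print(A.round(3))
```

```text
steel [('toptop', [0.5426, 0.0656]), ('topbase', [0.5419, 0.0631]), ('side', [0.5412, 0.0677])]
red [('toptop', [0.5439, -0.0629]), ('topbase', [0.5441, -0.0634]), ('side', [0.5416, -0.0598])]
green [('toptop', [0.4473, 0.13]), ('topbase', [0.4477, 0.1287]), ('side', [0.4458, 0.1326])]
brass [('toptop', [0.447, 0.0101]), ('topbase', [0.4467, 0.0101]), ('side', [0.4448, 0.013])]
knob [('topbase', [0.4471, -0.1117]), ('side', [0.4446, -0.1094])]
big steel [0.7839635 0.1320823] bottle [0.70537513 0.24023264] knob2 [ 0.32464196 -0.19608427] probe [ 0.65153126 -0.29813061] [ 0.77046085 -0.2245549 ]
[[-0.929  0.369 -0.001]
 [ 0.369  0.929 -0.001]
 [ 0.    -0.002 -1.   ]]
```

On the top picture, the steel look-alikes are the large one (219,95), the small one (195,160) and the one on the mat (249,210). The one on the mat matches the stated size. The knob look-alikes are (336,260) on the mat and (380,324). The mat one is farther left (+y), so I take it. The crops confirm these choices, and the two cameras agree to within about 4 mm.

>>> carry_out --pt "-1 -1 0.4 0 0 -0.945 0.2" --pt "-1 -1 0.4 0 0 -0.945 0.2" --pt "-1 -1 0.4 0 0 -0.945 0.2" --pt "-1 -1 0.4 0 0 -0.945 0.2" --pt "-0.6 -1 0.4 0 0 0 0.2" --pt "-0.6 -1 0.4 0 0 0 0.2" --pt "-0.6 -1 0.4 0 0 0 0.2" --pt "-0.6 -1 0.4 0 0 0 0.2" --squeeze 30

```text
time: 1.25
eef_pos: [0.3912, 0.3161, 0.154]
orientation: [0.0, -0.0, 1.0, 0.0]
contact_force: [0.8, 0.4, -0.2]
finger_gap: 0.0514
finger_force: 0.0
```

>>> carry_out --pt "-0.27 -0.9 0 0 0 0 0.2" --pt "-0.27 -0.9 0 0 0 0 0.2" --pt "-0.27 -0.9 0 0 0 0 0.2" --pt "-0.27 -0.9 0 0 0 0 0.2" --pt "-0.27 -0.9 0 0 0 0 0.2" --pt "-0.27 -0.9 0 0 0 0 0.2" --pt "-0.24 -0.8 0.7 0 0 0 0.2" --pt "0 0 0.7 0 0 0 0.2"

```text
time: 2.25
eef_pos: [0.4473, 0.1298, 0.1122]
orientation: [0.001, 0.001, 1.0, 0.0]
contact_force: [-0.6, 0.6, -0.4]
finger_gap: 0.0517
finger_force: 0.0
```

Run:
```python
from h import *
print(observe()['eef_pos'])
crop("side",270,200,110,100,5,"pics/c3.png")
```

```text
[0.44726666 0.12975177 0.1121601 ]
```

View pics/c3.png

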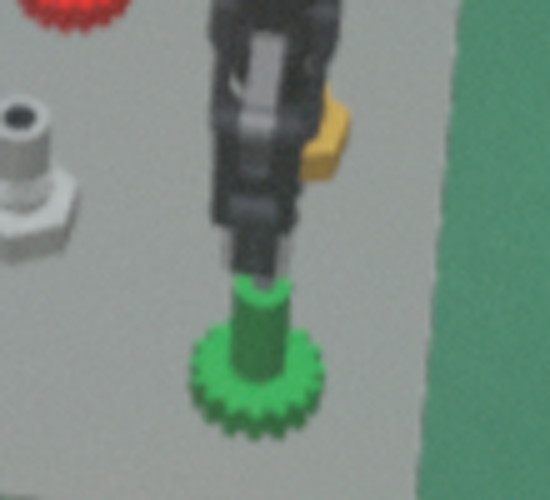

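The gripper is centred in x above the green spindle (crop pixel 262,285), so I go down and grip.

>>> carry_out --pt "0 0 0.8 0 0 0 0.2" --pt "0 0 0.8 0 0 0 0.2" --pt "0 0 0.43 0 0 0 0.2" --pt "0 0 0 0 0 0 -1" --pt "0 0 0 0 0 0 -1" --pt "0 0 0 0 0 0 -1" --pt "0 0 0 0 0 0 -1"

```text
time: 3.18
eef_pos: [0.4468, 0.1311, 0.0519]
orientation: [0.0, -0.0, 1.0, 0.0]
contact_force: [0.1, -0.1, -0.6]
finger_gap: 0.0186
finger_force: 30.6
```

>>> carry_out --pt "0 0 -1 0 0 0 -1" --pt "0 0 -1 0 0 0 -1" --pt "-1 -0.44 -0.7 0 0 0 -1" --pt "-1 -0.44 0 0 0 0 -1" --pt "-1 -0.44 0 0 0 0 -1" --pt "-1 -0.44 0 0 0 0 -1" --pt "-1 -0.44 0 0 0 0 -1" --pt "-1 -0.44 0 0 0 0 -1"

```text
time: 4.18
eef_pos: [0.6273, 0.0513, 0.1326]
orientation: [-0.0, -0.0, 1.0, 0.0]
contact_force: [-0.3, -0.2, 0.7]
finger_gap: 0.0192
finger_force: 30.7
```

>>> carry_out --pt "-1 -0.44 0 0 0 0 -1" --pt "0 0 0.7 0 0 0 -1" --pt "0 0 0.7 0 0 0 -1" --pt "0 0 0.7 0 0 0 -1" --pt "0 0 0 0 0 0 -1"

```text
time: 4.8
eef_pos: [0.6541, 0.039, 0.0667]
orientation: [-0.003, -0.0, 1.0, -0.0]
contact_force: [0.4, 0.6, -0.1]
finger_gap: 0.019
finger_force: 30.7
```

Run:
```python
from h import *
print(observe()['eef_pos'])
crop("side",150,160,130,100,5,"pics/c4.png")
```

```text
[0.65406285 0.03901011 0.06666332]
```

View pics/c4.png

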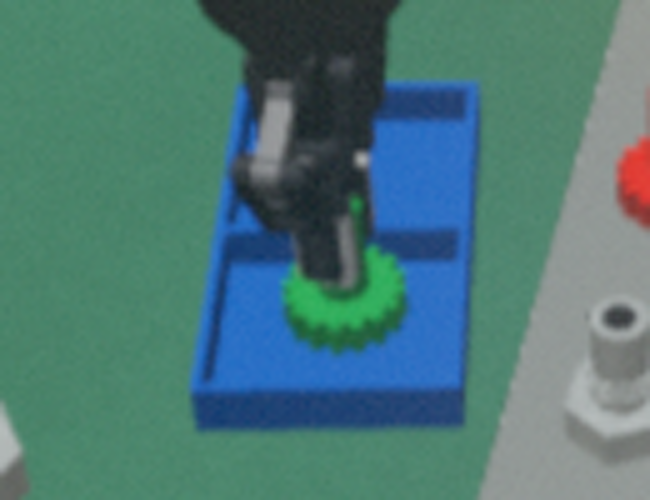

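The green gear hangs over the middle of the near blue bay (crop 345,295), so I set it down.

>>> carry_out --pt "0 0 0.25 0 0 0 -1" --pt "0 0 0.16 0 0 0 -1" --pt "0 0 0.04 0 0 0 -1" --pt "0 0 0 0 0 0 -1"

```text
time: 5.35
eef_pos: [0.6566, 0.0386, 0.0561]
orientation: [0.0, -0.0, 1.0, 0.0]
contact_force: [0.4, -0.2, -0.1]
finger_gap: 0.0191
finger_force: 30.7
```

>>> carry_out --pt "0 0 0.05 0 0 0 -1" --pt "0 0 0 0 0 0 -1"

```text
time: 5.6
eef_pos: [0.6565, 0.0386, 0.0544]
orientation: [0.0, -0.0, 1.0, 0.0]
contact_force: [0.7, 0.6, -0.5]
finger_gap: 0.0192
finger_force: 30.7
```

>>> carry_out --pt "0 0 0.04 0 0 0 -1" --pt "0 0 0 0 0 0 -1"

```text
time: 5.85
eef_pos: [0.6564, 0.0386, 0.0531]
orientation: [-0.0, -0.0, 1.0, -0.0]
contact_force: [-0.3, -0.2, 0.1]
finger_gap: 0.0191
finger_force: 30.7
```

>>> carry_out --pt "0 0 0.03 0 0 0 -1" --pt "0 0 0 0 0 0 -1"

```text
time: 6.1
eef_pos: [0.6566, 0.0386, 0.0529]
orientation: [0.0, -0.0, 1.0, -0.0]
contact_force: [-2.3, -0.4, 4.6]
finger_gap: 0.0186
finger_force: 31.4
```

>>> carry_out --pt "0 0 0 0 0 0 0.2" --pt "0 0 0 0 0 0 0.2" --pt "0 0 -1 0 0 0 0.2" --pt "0 0 -1 0 0 0 0.2" --pt "0.94 -0.84 0 0 0 0 0.2" --pt "0.94 -0.84 0 0 0 0 0.2" --pt "0.94 -0.84 0 0 0 0 0.2" --pt "0.94 -0.84 0 0 0 0 0.2"

```text
time: 7.1
eef_pos: [0.5429, -0.0628, 0.1124]
orientation: [0.0, -0.0, 1.0, -0.0]
contact_force: [0.8, -0.5, 1.2]
finger_gap: 0.0511
finger_force: 0.0
```

>>> carry_out --pt "0 0 0 0 0 0 0.2" --pt "0 0 0 0 0 0 0.2"

```text
time: 7.35
eef_pos: [0.5446, -0.0621, 0.1126]
orientation: [0.001, 0.0, 1.0, -0.0]
contact_force: [-0.6, -0.5, 0.6]
finger_gap: 0.0513
finger_force: 0.0
```

Down 61 mm and grip the red gear.

>>> carry_out --pt "0.03 0 0.8 0 0 0 0.2" --pt "0 0 0.8 0 0 0 0.2" --pt "0 0 0.42 0 0 0 0.2" --pt "0 0 0 0 0 0 -1" --pt "0 0 0 0 0 0 -1" --pt "0 0 0 0 0 0 -1" --pt "0 0 0 0 0 0 -1"

```text
time: 8.22
eef_pos: [0.5432, -0.0622, 0.0523]
orientation: [0.001, -0.0, 1.0, -0.0]
contact_force: [0.2, -0.1, -0.9]
finger_gap: 0.0187
finger_force: 30.8
```

>>> carry_out --pt "0 0 -1 0 0 0 -1" --pt "0 0 -1 0 0 0 -1" --pt "-0.87 0.11 0 0 0 0 -1" --pt "-0.87 0.11 0 0 0 0 -1" --pt "-0.87 0.11 0 0 0 0 -1" --pt "-0.87 0.11 0 0 0 0 -1" --pt "-0.87 0.11 0 0 0 0 -1" --pt "0 0 0 0 0 0 -1"

```text
time: 9.22
eef_pos: [0.6748, -0.0455, 0.112]
orientation: [0.001, -0.0, 1.0, -0.0]
contact_force: [-0.2, 0.3, 0.4]
finger_gap: 0.0191
finger_force: 30.9
```

>>> carry_out --pt "0 0 0.7 0 0 0 -1" --pt "0 0 0.7 0 0 0 -1" --pt "0 0 0.43 0 0 0 -1" --pt "0 0 0.06 0 0 0 -1" --pt "0 0 0.03 0 0 0 -1" --pt "0 0 0 0 0 0 -1"

```text
time: 9.98
eef_pos: [0.6735, -0.0457, 0.0544]
orientation: [0.0, -0.0, 1.0, 0.0]
contact_force: [-0.4, 0.4, -0.2]
finger_gap: 0.0188
finger_force: 31.1
```

>>> carry_out --pt "0 0 0.04 0 0 0 -1" --pt "0 0 0 0 0 0 -1"

```text
time: 10.22
eef_pos: [0.6734, -0.0456, 0.0531]
orientation: [0.0, -0.0, 1.0, -0.0]
contact_force: [-0.1, -0.4, 0.8]
finger_gap: 0.0189
finger_force: 31.1
```

>>> carry_out --pt "0 0 0.02 0 0 0 -1" --pt "0 0 0 0 0 0 0.2" --pt "0 0 0 0 0 0 0.2" --pt "0 0 -1 0 0 0 0.2" --pt "0 0 -1 0 0 0 0.2" --pt "0.95 0.24 -0.1 0 0 0 0.2" --pt "0.95 0.24 0 0 0 0 0.2" --pt "0.95 0.24 0 0 0 0 0.2"

```text
time: 11.22
eef_pos: [0.587, -0.0239, 0.1154]
orientation: [0.0, -0.0, 1.0, -0.0]
contact_force: [-0.6, -0.1, -0.4]
finger_gap: 0.0512
finger_force: 0.0
```

>>> carry_out --pt "0.95 0.24 0 0 0 0 0.2" --pt "0.95 0.24 0 0 0 0 0.2" --pt "0.95 0.24 0 0 0 0 0.2" --pt "0.95 0.24 0 0 0 0 0.2" --pt "0.9 0.22 0 0 0 0 0.2" --pt "0 0 0 0 0 0 0.2"

```text
time: 11.98
eef_pos: [0.4449, 0.0116, 0.1152]
orientation: [-0.001, -0.0, 1.0, -0.0]
contact_force: [0.5, -0.1, 0.5]
finger_gap: 0.0511
finger_force: 0.0
```

Run:
```python
from h import *
print(observe()['eef_pos'])
crop("side",180,150,190,140,4,"pics/c5.png")
```

```text
[0.44494653 0.01158451 0.11524121]
```

View pics/c5.png

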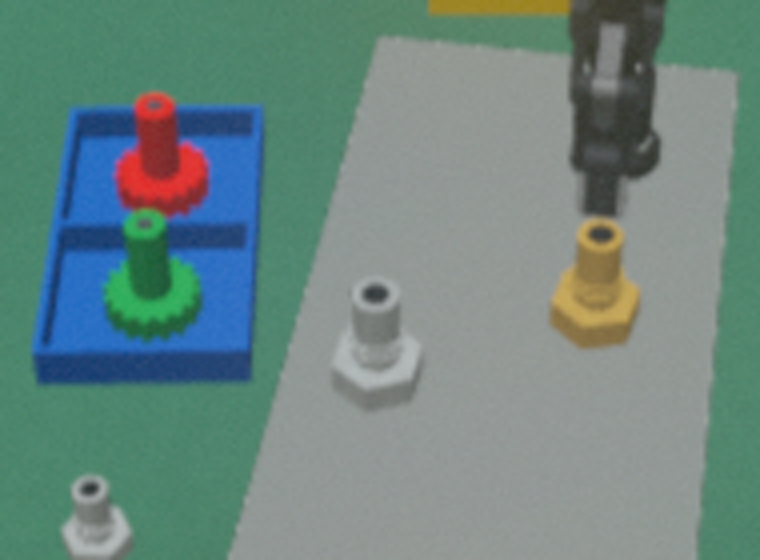

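Both gears stand upright in their own bays (crop 160,180 and 150,290). The gripper is over the brass neck (600,235).

>>> carry_out --pt "-0.04 0 0.8 0 0 0 0.2" --pt "0 0 0.8 0 0 0 0.2" --pt "0 0 0.47 0 0 0 0.2" --pt "0 0 0 0 0 0 -1" --pt "0 0 0 0 0 0 -1" --pt "0 0 0 0 0 0 -1" --pt "0 0 0 0 0 0 -1" --squeeze 40

```text
time: 12.9
eef_pos: [0.4483, 0.0113, 0.0537]
orientation: [0.0, -0.0, 1.0, 0.0]
contact_force: [0.3, -0.7, -1.6]
finger_gap: 0.0207
finger_force: 39.1
```

>>> carry_out --pt "0 0 -1 0 0 0 -1" --pt "0 0 -1 0 0 0 -1" --pt "-0.23 -0.94 -0.7 0 0 0 -1" --pt "-0.23 -0.94 0 0 0 0 -1" --pt "-0.23 -0.94 0 0 0 0 -1" --pt "-0.23 -0.94 0 0 0 0 -1" --pt "-0.23 -0.94 0 0 0 0 -1" --pt "-0.23 -0.94 0 0 0 0 -1"

```text
time: 13.9
eef_pos: [0.4895, -0.1588, 0.1345]
orientation: [0.0, -0.0, 1.0, -0.0]
contact_force: [1.0, 0.3, -1.0]
finger_gap: 0.0206
finger_force: 39.6
```

>>> carry_out --pt "-0.23 -0.94 0 0 0 0 -1" --pt "-0.23 -0.94 0 0 0 0 -1" --pt "-0.23 -0.94 0 0 0 0 -1" --pt "-0.23 -0.94 0 0 0 0 -1" --pt "-0.23 -0.94 0 0 0 0 -1" --pt "-0.23 -0.94 0 0 0 0 -1" --pt "-0.2 -0.9 0 0 0 0 -1" --pt "0 0 0.7 0 0 0 -1"

```text
time: 14.9
eef_pos: [0.5383, -0.3565, 0.1145]
orientation: [0.002, 0.001, 1.0, -0.002]
contact_force: [0.1, -1.0, -1.0]
finger_gap: 0.0207
finger_force: 39.7
```

>>> carry_out --pt "0 0 0.7 0 0 0 -1" --pt "0 0 0.7 0 0 0 -1" --pt "0 0 0 0 0 0 -1" --pt "0 0 0 0 0 0 -1"

```text
time: 15.4
eef_pos: [0.5371, -0.3538, 0.0712]
orientation: [-0.0, -0.0, 1.0, 0.0]
contact_force: [0.1, 0.0, -2.4]
finger_gap: 0.0205
finger_force: 39.6
```

Run:
```python
from h import *
print(observe()['eef_pos'])
crop("side",270,80,90,90,5,"pics/c6.png")
```

```text
[ 0.53709214 -0.35376321  0.07118007]
```

View pics/c6.png

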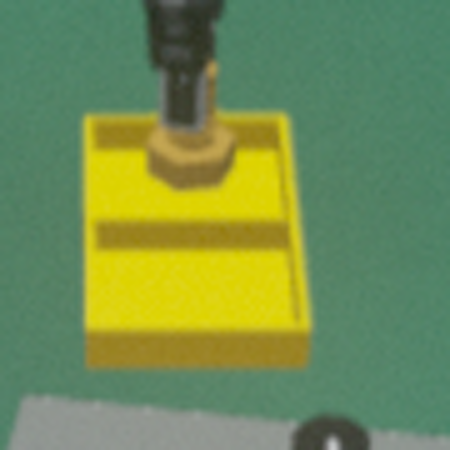

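The brass fitting hangs over the far yellow bay (crop 190,160).

>>> carry_out --pt "0 0 0.3 0 0 0 -1" --pt "0 0 0.14 0 0 0 -1" --pt "0 0 0.05 0 0 0 -1" --pt "0 0 0.03 0 0 0 -1" --pt "0 0 0 0 0 0 -1"

```text
time: 16.08
eef_pos: [0.5369, -0.3541, 0.0557]
orientation: [0.0, -0.0, 1.0, -0.0]
contact_force: [-0.7, -0.4, -1.8]
finger_gap: 0.0207
finger_force: 39.6
```

>>> carry_out --pt "0 0 0.03 0 0 0 -1" --pt "0 0 0 0 0 0 -1"

```text
time: 16.32
eef_pos: [0.5369, -0.3541, 0.0547]
orientation: [0.0, -0.0, 1.0, -0.0]
contact_force: [-0.1, 0.7, -2.2]
finger_gap: 0.0205
finger_force: 39.6
```

>>> carry_out --pt "0 0 0.02 0 0 0 -1" --pt "0 0 0 0 0 0 -1"

```text
time: 16.58
eef_pos: [0.537, -0.3542, 0.0544]
orientation: [0.0, -0.0, 1.0, -0.0]
contact_force: [-1.2, 0.0, 2.2]
finger_gap: 0.0209
finger_force: 40.1
```

>>> carry_out --pt "0 0 0 0 0 0 0.2" --pt "0 0 0 0 0 0 0.2" --pt "0 0 -1 0 0 0 0.2" --pt "0 0 -1 0 0 0 0.2" --pt "-0.01 1 0 0 0 0 0.2" --pt "-0.01 1 0 0 0 0 0.2" --pt "-0.01 1 0 0 0 0 0.2" --pt "-0.01 1 0 0 0 0 0.2"

```text
time: 17.58
eef_pos: [0.5381, -0.2332, 0.1142]
orientation: [0.0, -0.0, 1.0, -0.0]
contact_force: [-0.0, -0.7, 0.4]
finger_gap: 0.051
finger_force: 0.0
```

>>> carry_out --pt "-0.01 1 0 0 0 0 0.2" --pt "-0.01 1 0 0 0 0 0.2" --pt "-0.01 1 0 0 0 0 0.2" --pt "-0.01 1 0 0 0 0 0.2" --pt "-0.01 1 0 0 0 0 0.2" --pt "-0.01 1 0 0 0 0 0.2" --pt "-0.01 1 0 0 0 0 0.2" --pt "-0.01 1 0 0 0 0 0.2"

```text
time: 18.58
eef_pos: [0.5405, 0.0069, 0.1142]
orientation: [0.0, -0.0, 1.0, -0.0]
contact_force: [0.6, -0.5, -0.4]
finger_gap: 0.0512
finger_force: 0.0
```

>>> carry_out --pt "-0.05 1 0 0 0 0 0.2" --pt "0 1 0 0 0 0 0.2" --pt "0 0 0 0 0 0 0.2" --pt "0 0 0 0 0 0 0.2"

```text
time: 19.08
eef_pos: [0.5418, 0.0656, 0.1141]
orientation: [-0.0, -0.0, 1.0, -0.0]
contact_force: [0.8, -0.4, -0.3]
finger_gap: 0.0516
finger_force: 0.0
```

>>> carry_out --pt "0 0 0.8 0 0 0 0.2" --pt "0 0 0.8 0 0 0 0.2" --pt "0 0 0.43 0 0 0 0.2" --pt "0 0 0 0 0 0 -1" --pt "0 0 0 0 0 0 -1" --pt "0 0 0 0 0 0 -1" --pt "0 0 0 0 0 0 -1"

```text
time: 19.95
eef_pos: [0.5422, 0.066, 0.0537]
orientation: [0.0, -0.0, 1.0, 0.0]
contact_force: [0.6, 0.1, -0.9]
finger_gap: 0.0208
finger_force: 39.1
```

>>> carry_out --pt "0 0 -1 0 0 0 -1" --pt "0 0 -1 0 0 0 -1" --pt "0.06 -0.93 -0.5 0 0 0 -1" --pt "0.06 -0.93 0 0 0 0 -1" --pt "0.06 -0.93 0 0 0 0 -1" --pt "0.06 -0.93 0 0 0 0 -1" --pt "0.06 -0.93 0 0 0 0 -1" --pt "0.06 -0.93 0 0 0 0 -1"

```text
time: 20.95
eef_pos: [0.531, -0.1023, 0.1285]
orientation: [0.0, -0.0, 1.0, -0.0]
contact_force: [0.6, 0.0, -0.7]
finger_gap: 0.0206
finger_force: 39.5
```

>>> carry_out --pt "0.06 -0.93 0 0 0 0 -1" --pt "0.06 -0.93 0 0 0 0 -1" --pt "0.06 -0.93 0 0 0 0 -1" --pt "0.06 -0.93 0 0 0 0 -1" --pt "0.05 -0.93 0 0 0 0 -1" --pt "0.05 -0.93 0 0 0 0 -1" --pt "0 0 0.7 0 0 0 -1" --pt "0 0 0.7 0 0 0 -1"

```text
time: 21.95
eef_pos: [0.521, -0.2694, 0.0862]
orientation: [0.0, 0.0, 1.0, -0.0]
contact_force: [0.8, 0.5, -1.6]
finger_gap: 0.0211
finger_force: 39.6
```

>>> carry_out --pt "0 0 0.5 0 0 0 -1" --pt "0 0 0.4 0 0 0 -1" --pt "0 0 0.06 0 0 0 -1" --pt "0 0 0 0 0 0 -1"

```text
time: 22.45
eef_pos: [0.5213, -0.2689, 0.0577]
orientation: [0.0, -0.0, 1.0, -0.0]
contact_force: [-0.2, -0.2, -1.0]
finger_gap: 0.0207
finger_force: 39.6
```

>>> carry_out --pt "0 0 0.06 0 0 0 -1" --pt "0 0 0.04 0 0 0 -1" --pt "0 0 0 0 0 0 -1"

```text
time: 22.82
eef_pos: [0.5212, -0.269, 0.0547]
orientation: [0.0, -0.0, 1.0, -0.0]
contact_force: [1.4, -0.2, -1.1]
finger_gap: 0.0206
finger_force: 39.7
```

>>> carry_out --pt "0 0 0.02 0 0 0 -1" --pt "0 0 0 0 0 0 -1"

```text
time: 23.08
eef_pos: [0.5213, -0.269, 0.0546]
orientation: [0.0, -0.0, 1.0, -0.0]
contact_force: [-1.7, 1.1, 5.9]
finger_gap: 0.0206
finger_force: 40.4
```

>>> carry_out --pt "0 0 0 0 0 0 0.2" --pt "0 0 0 0 0 0 0.2" --pt "0 0 -1 0 0 0 0.2" --pt "0 0 -1 0 0 0 0.4" --pt "0.42 0.88 0 0 0 0 0.4" --pt "0.42 0.88 0 0 0 0 0.4" --pt "0.42 0.88 0 0 0 0 0.4" --pt "0.42 0.88 0 0 0 0 0.4"

```text
time: 24.08
eef_pos: [0.4701, -0.1625, 0.1138]
orientation: [0.0, -0.0, 1.0, -0.0]
contact_force: [0.1, 0.0, -0.4]
finger_gap: 0.0598
finger_force: 0.0
```

>>> carry_out --pt "0.42 0.88 0 0 0 0 0.4" --pt "0.4 0.88 0 0 0 0 0.4" --pt "0 0 0 0 0 0 0.4" --pt "0 0 0 0 0 0 0.4"

```text
time: 24.58
eef_pos: [0.4468, -0.1109, 0.114]
orientation: [0.001, -0.0, 1.0, -0.0]
contact_force: [0.3, -0.3, -1.2]
finger_gap: 0.0598
finger_force: 0.0
```

Run:
```python
from h import *
print(observe()['eef_pos'])
crop("side",265,85,150,120,5,"pics/c7.png")
```

```text
[ 0.44675204 -0.11094009  0.11404848]
```

View pics/c7.png

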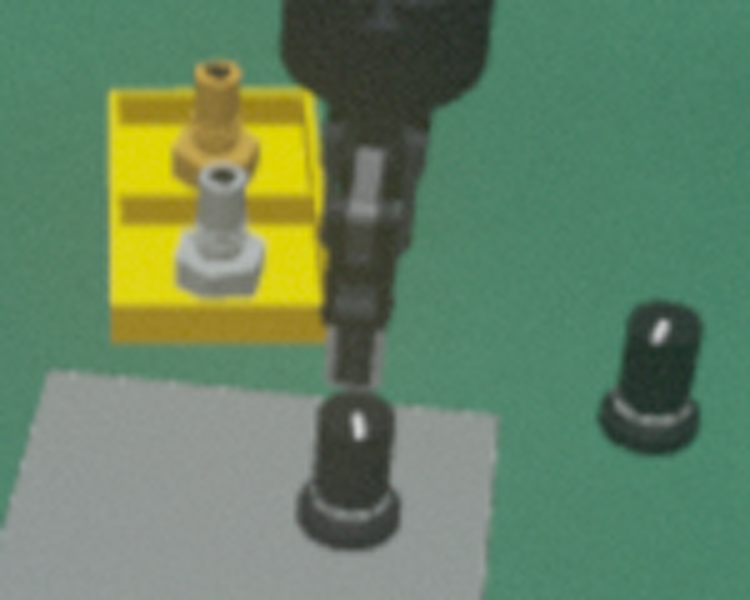

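Both fittings stand in separate yellow bays (crop 215,150 and 220,250). The jaws are over the mat knob (355,420), and the look-alike knob is at (655,375).

>>> carry_out --pt "0 0 0.8 0 0 0 0.4" --pt "0 0 0.8 0 0 0 0.4" --pt "0 0 0.6 0 0 0 0.4" --pt "0 0 0 0 0 0 -1" --pt "0 0 0 0 0 0 -1" --pt "0 0 0 0 0 0 -1" --pt "0 0 0 0 0 0 -1"

```text
time: 25.5
eef_pos: [0.4463, -0.1106, 0.0484]
orientation: [0.001, -0.0, 1.0, -0.0]
contact_force: [0.4, 0.5, 0.3]
finger_gap: 0.0304
finger_force: 39.5
```

>>> carry_out --pt "0 0 -1 0 0 0 -1" --pt "0 0 -1 0 0 0 -1" --pt "-0.12 0.96 -0.3 0 0 0 -1" --pt "-0.12 0.96 0 0 0 0 -1" --pt "-0.12 0.96 0 0 0 0 -1" --pt "-0.12 0.96 0 0 0 0 -1" --pt "-0.12 0.96 0 0 0 0 -1" --pt "-0.12 0.96 0 0 0 0 -1"

```text
time: 26.5
eef_pos: [0.4676, 0.0633, 0.1172]
orientation: [0.0, -0.0, 1.0, 0.0]
contact_force: [-0.6, 0.1, 0.1]
finger_gap: 0.0306
finger_force: 39.8
```

>>> carry_out --pt "-0.12 0.96 0 0 0 0 -1" --pt "-0.12 0.96 0 0 0 0 -1" --pt "-0.12 0.96 0 0 0 0 -1" --pt "-0.12 0.96 0 0 0 0 -1" --pt "-0.12 0.96 0 0 0 0 -1" --pt "-0.12 0.96 0 0 0 0 -1" --pt "-0.12 0.96 0 0 0 0 -1" --pt "-0.06 0.96 0 0 0 0 -1"

```text
time: 27.5
eef_pos: [0.4945, 0.2938, 0.1172]
orientation: [0.0, -0.0, 1.0, 0.0]
contact_force: [-0.5, 0.1, -0.6]
finger_gap: 0.0307
finger_force: 39.8
```

>>> carry_out --pt "0 0 0.7 0 0 0 -1" --pt "0 0 0.7 0 0 0 -1" --pt "0 0 0.3 0 0 0 -1" --pt "0 0 0 0 0 0 -1"

```text
time: 28.0
eef_pos: [0.4942, 0.2925, 0.0655]
orientation: [-0.0, -0.0, 1.0, -0.0]
contact_force: [1.0, 0.0, -0.9]
finger_gap: 0.0304
finger_force: 39.8
```

Run:
```python
from h import *
print(observe()['eef_pos'])
crop("side",220,290,130,130,4,"pics/c8.png")
```

```text
[0.49415834 0.29247999 0.06552289]
```

View pics/c8.png

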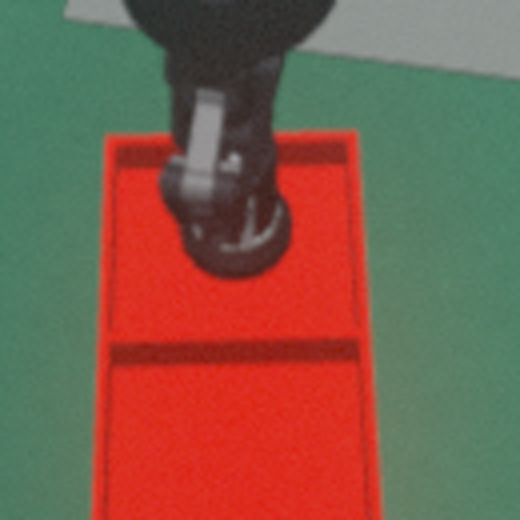

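The knob hangs over the middle of the upper red bay (crop 238,240). I lower it to about z = 0.0494.

>>> carry_out --pt "0 0 0.3 0 0 0 -1" --pt "0 0 0.14 0 0 0 -1" --pt "0 0 0.05 0 0 0 -1" --pt "0 0 0.03 0 0 0 -1" --pt "0 0 0 0 0 0 -1"

```text
time: 28.68
eef_pos: [0.4945, 0.2927, 0.0503]
orientation: [0.0, -0.0, 1.0, 0.0]
contact_force: [-0.1, -0.0, -0.2]
finger_gap: 0.0305
finger_force: 39.8
```

>>> carry_out --pt "0 0 0.02 0 0 0 -1" --pt "0 0 0 0 0 0 -1"

```text
time: 28.92
eef_pos: [0.4945, 0.2927, 0.0497]
orientation: [0.0, -0.0, 1.0, 0.0]
contact_force: [0.3, 0.4, -0.5]
finger_gap: 0.03
finger_force: 39.8
```

>>> carry_out --pt "0 0 0.02 0 0 0 -1" --pt "0 0 0 0 0 0 -1"

```text
time: 29.18
eef_pos: [0.4945, 0.2927, 0.049]
orientation: [0.0, -0.0, 1.0, 0.0]
contact_force: [-0.5, -0.6, -1.4]
finger_gap: 0.0304
finger_force: 39.8
```

>>> carry_out --pt "0 0 0.02 0 0 0 -1" --pt "0 0 0 0 0 0 -1"

```text
time: 29.42
eef_pos: [0.4945, 0.2928, 0.049]
orientation: [0.0, -0.0, 1.0, 0.0]
contact_force: [-1.8, -1.1, 6.3]
finger_gap: 0.0302
finger_force: 40.4
```

Contact. Release, then rise clear.

>>> carry_out --pt "0 0 0 0 0 0 0.3" --pt "0 0 0 0 0 0 0.3" --pt "0 0 0 0 0 0 0.3" --pt "0 0 -1 0 0 0 0.3" --pt "0 0 -1 0 0 0 0.3" --pt "0 0 -1 0 0 0 0.3" --pt "0.5 -1 -1 0 0 0 0.3" --pt "0.5 -1 0 0 0 0 0.3"

```text
time: 30.42
eef_pos: [0.4655, 0.2329, 0.1706]
orientation: [0.002, -0.0, 1.0, 0.001]
contact_force: [-1.3, 0.2, -0.7]
finger_gap: 0.0558
finger_force: 0.0
```

>>> carry_out --pt "0.5 -1 0 0 0 0 0.3" --pt "0.5 -1 0 0 0 0 0.3" --pt "0 0 0 0 0 0 0.3" --pt "0 0 0 0 0 0 0.3"

```text
time: 30.92
eef_pos: [0.4352, 0.1731, 0.1687]
orientation: [0.001, 0.0, 1.0, 0.0]
contact_force: [-0.2, 0.6, -0.2]
finger_gap: 0.0556
finger_force: 0.0
```

Run:
```python
from h import *
cv2.imwrite("pics/end.png",get_image("side")[:,:,::-1])
```

```text
(no output)
```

View pics/end.png

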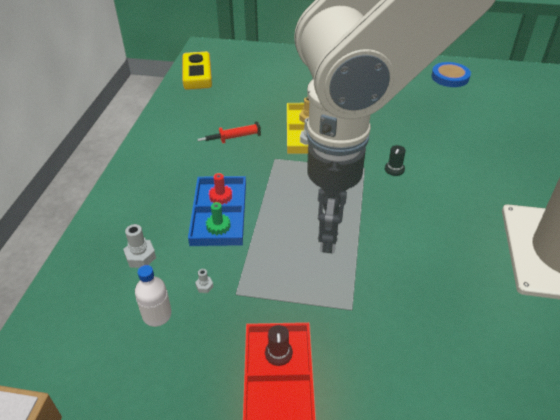

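The gears are in blue (220,190 and 217,220), the fittings in yellow (305,110 and 305,135) and the knob in red (278,345). All five stand upright, and the bottle and probe haven't moved.

```bash
python3 -c "from cell import *;print(hand_in())"
```

```text
the job is handed in; nothing more can be done
None
```

All five parts were sorted upright into bays of their own and the job was handed in at about 31 s; the hand-in returned no verdict.

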